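# Find the bath thermometers that rattle

## Robot

A 6-joint arm with a two-finger parallel gripper is mounted at the origin on the work surface. World frame = base frame: x ahead of the robot, y to its left, z up, the work surface at z = 0. Lengths are in m, angles in rad, forces in N, time in s.
With the tool pointing down it reaches from about 0.35 to 0.775 m from the base axis. Payload 5.5 kg.
Tool frame: the origin (TCP) lies midway between the tips of the shut fingers; the grasp point (between the pads) lies 19 mm behind it; z points along the fingers, y is the line along which they close (so a half turn about z gives the same grasp; the last joint's range is limited). The gripper opens to 85 mm and grips with 20 to 120 N. Pads are 22 mm wide; open, the fingers measure 114 mm over their backs; the gripper's body (76 mm by 85 mm) begins 54 mm behind the grasp point. The pads swing forward as they close: fully open they stand 13 mm farther back than shut.
Start: joints at [-1.313, 0.313, 0.046, 1.304, 0, 1.431], TCP at [0.223, -0.53, 0.231] pointing down, gripper open.
Joint ranges: [-2.76, 2.76], [-0.86, 1.69], [-1.03, 1.26], [-2.2, 2.34], [-1.47, 1.5], [-3.14, 3.14]. Speed limits (rad/s): [2.57, 2.57, 3.14, 3.14, 3.14, 3.14].

## Interface

Orientations are given as a unit quaternion [w, x, y, z].
In Python, from workcell import env gives the robot as it stands.
- The arm moves only by the tool move_arm, never from a script. Its argument "targets" is a list of rows, each a list of 3 entries, a list of its own where there are three numbers: the shift along the tool's x, y, z in mm, then the turn, a rotation vector about the tool's x, y, z in units of 10 degrees (1.0 is 10 degrees), then the closure, from -1 (fully open) to 1 (shut). In form: [[[dx, dy, dz], [ax, ay, az], gripper], ...]. A call has 1 to 5 rows; each row is the pose to reach, as a shift and turn from the pose commanded when the call began, along the tool's axes at that moment; what a row does not reach only later rows make up. A row lasts 1/8 s, in which the tool goes at most 62.5 mm and 10.7 degrees, less where a joint would pass 70% of its speed; a pose out of reach is approached as far as the arm can. A call with a gripper value outside its range is refused whole. The fingers move at their own pace and stop on an object; "squeeze" is the grip in N (left out, the last holds). Time passes only in rows, so rows that repeat a pose let the fingers close. It gives the time, the measured TCP pose, the force, the opening and the grip force at its end, in the units of the state.
- env.get_state(): the state, without advancing time (a new reading comes with each control period).
- env.read_camera(name): name is "scene" or "side" or "wrist"; returns a dict with "pixels" (384x512x3 uint8, red, green, blue), "fovy" (degrees; the focal length in pixels is half the picture's height over the tangent of half this angle, whatever the lens; pixels are square), "cx", "cy" (the principal point, pixels), "extrinsics" (4x4, takes a point from world to camera coordinates); the wrist camera has in their place "mount" (4x4, takes a point from camera to tool coordinates, whose origin is the TCP and whose axes are the flange's). Camera axes: x right, y up, looking along -z (the intrinsics and any distortion apply to the point x, -y, -z); pixel columns grow to the right and rows downward; lengths in m; the calibration is good to about 2 mm. A picture is of the moment at which its call begins: read the wrist's pose just before it. There is no depth.
- env.hand_in(): hands the job in; it is judged then, once.
Trained networks look in a picture, given as the dict that the camera call returned (one of the last four; its "shot" number tells which), for a name from the list of things; names that differ only in an ending like _2 or _b are one class to them, and where a whole thing is asked for, a point or a joint stands for the part that bears it (a point fixed in the world has none). Each returns a list of dicts, best first, with "confidence" (0 to 1); they miss things now and then, are a little off and sometimes report something else, mostly with a low value. They report only what shows in the picture. A call takes as long as a camera call. They do not tell look-alikes from the thing itself.
- env.spot_in(thing, picture): "centre" ([x, y, z] in m, in world coordinates, good to about 4 mm: the middle of the surface that is visible of it).
- env.regions_of(thing, picture): "mask" (384x512 bool, what is visible of it).
- env.landmark_of(thing, picture): "centre" ([x, y, z] in m, in world coordinates, good to about 4 mm: a listed point, or the origin of a listed thing).
The state is a dict: "clock": time; "joint_pos": joint angles; "qvel": joint speeds; "tau": joint torques, N m; "tcp_pos": TCP position; "orientation": TCP orientation; "wrist_force": force on the tool from outside, world axes, zero at the start; "ft_torque": the same for the moment, N m; "finger_gap": finger opening in m; "grip_force": force on a finger pad.
Only numpy, scipy, OpenCV 4.12 (cv2) and the standard library are available. Lean on these libraries where they do the work, as an engineer would, in place of code of your own. Each camera call takes 0.05 s, during which the arm holds its last target. There are 200 camera calls.

## Task

One or two of the three blue bath thermometers in the changing tray have a ballast weight that broke loose inside: lift them and gently rock or shake them, never past about 60 degrees from upright, to feel in which something moves. Set every one that rattles down upright in the red box, leave the sound ones standing upright in the changing tray, then let go; put them down softly without swinging or knocking them, and leave everything else on the dresser alone.

Things in the scene. Friction and masses are not known exactly. Their poses are not given: they have to be found in the camera images.
- float_a_mid (a point): one of three like bath thermometer floats (a, b, c): sealed round blue body 95 mm across, 56 mm high, white band; on top a flat upright grip 44 mm long (float's x), 24 mm thick (its y), 56 to 105 mm above the underside; 0.38 to 0.49 kg. The point is on the axis (z, up), 52.5 mm above the underside, 28 mm below the grip's middle
- float_b_mid (a point): the second float, same sizes and point. Inside each float is a hidden 0.21 kg ballast weight. In a sound float it is held fast (gives under 2 mm). In a faulty one it is a loose ball that rolls freely on a flat floor 12 mm above the underside, up to 24 mm from the axis any way, and stops at the walls
- float_c_mid (a point): the third float, same sizes and point. One or two of the three floats are faulty, at random; neither look nor weight tells which
- tray: white plastic changing tray with a grey rim, 260 mm (its x) by 460 mm (its y), fixed; the floats stand in it at the start. Origin under its centre, on the dresser top; floor 6 mm above that, rim 10 mm wide and 16 mm high
- bin: open red plastic box for broken things, empty, 270 mm (its x) by 150 mm (its y), 50 mm high, walls and floor 5 mm thick, fixed. Origin under its centre, on the dresser top; two floats fit side by side along its x, at +60 and -60 mm
- bowl: white ceramic bowl, 130 mm across, 55 mm high, loose bystander, to be left alone; origin at its underside
- lotion: white lotion bottle, 56 mm across, 150 mm high, loose bystander, to be left alone; origin at its underside
- cream: orange cream jar, 64 mm across, 50 mm high, loose bystander, to be left alone; origin at its underside
- clip: yellow spring clip pacifier holder, about 100 mm long, 17 mm high, loose bystander, to be left alone; origin at its underside
- brush: green baby hairbrush, 150 mm long, 22 mm high, loose bystander, to be left alone; origin at its underside
- wipes_box: white wipes box with a shut green hinged lid, 134 by 204 mm, 110 mm high, fixed, to be left alone; origin under its centre
- monitor: white monitor camera on a round foot, 90 mm wide, 190 mm high with its aerial, fixed, to be left alone; origin under its centre
There are look-alikes about, which are no part of the job. Leave any pink look-alike of the part that bears float_c_mid alone.

How it is judged:
By the outcome, as a careful person would: the job done as asked, in the order asked, and still so for the second after the job is handed in, with the robot touching nothing.
It also fails if it takes over 72 s, if anything falls off the work surface, if the arm or the gripper's body presses on something with over 40 N, if the wrist force passes 120 N, or if a joint passes its speed limit or range.

## Working session

There is one attempt and no reset: what is moved stays moved. The work goes in short steps, Python scripts to look and compute and a tool call to move; the robot and the scene stay as the last step left them, time stands still between calls to the robot, and variables do not carry over. Pictures are saved under pics/ and viewed, at most 10 in all, crops included, and the job is handed in when it is done.

Besides the shell and the picture viewer there is one more tool, called after "Request:" as name(argument=value, ...), one argument or row to a line, values as JSON. move_arm: Moves the arm, as the interface text tells. Its arguments: {"type":"object","properties":{"targets":{"type":"array","items":{"type":"array"}},"squeeze":{"type":"number"}},"required":["targets"]}

```bash
mkdir -p pics; ls; python3 - <<'E'
from workcell import env
import cv2,numpy as np
s=env.get_state();print({k:np.round(v,3).tolist() for k,v in s.items()})
for n in ["scene","side"]:
    p=env.read_camera(n);cv2.imwrite(f"pics/{n}0.png",p["pixels"][:,:,::-1])
    print(n,p["fovy"],p["cx"],p["cy"],np.round(p["extrinsics"],3).tolist(),[k for k in p])
    for t in ["float_a_mid","tray","bin"]:
        print(t,[(np.round(d["centre"],3).tolist(),round(d["confidence"],2)) for d in env.landmark_of(t,p)])
E
```

```text
pics
{'clock': 0.0, 'joint_pos': [-1.313, 0.314, 0.045, 1.304, 0.0, 1.431], 'qvel': [-0.0, -0.0, 0.001, -0.0, 0.0, -0.0], 'tau': [-0.001, -48.063, 29.853, 0.019, -0.0, -0.0], 'tcp_pos': [0.223, -0.53, 0.23], 'orientation': [-0.001, 0.98, 0.198, -0.0], 'wrist_force': [-0.634, -0.098, -0.217], 'ft_torque': [0.009, -0.009, -0.011], 'grip_force': 0.0, 'finger_gap': 0.086}
scene 55.99672230948331 259.65479407795937 192.02612205725856 [[0.687, 0.727, 0.001, -0.358], [-0.52, 0.491, 0.699, 0.234], [0.508, -0.481, 0.715, -1.784], [0.0, 0.0, 0.0, 1.0]] ['pixels', 'fovy', 'cx', 'cy', 'extrinsics', 'shot']
float_a_mid [([0.481, -0.265, 0.06], 0.63), ([0.56, -0.121, 0.059], 0.59), ([0.793, 0.09, -0.004], 0.46)]
tray [([0.509, -0.107, 0.002], 0.95), ([0.482, -0.265, 0.061], 0.45)]
bin [([0.56, 0.303, 0.002], 0.8)]
side 51.94373648104379 261.13293502066654 191.67124845343028 [[-0.99, -0.139, 0.001, 0.557], [0.103, -0.726, 0.68, -0.128], [-0.094, 0.674, 0.733, -1.127], [0.0, 0.0, 0.0, 1.0]] ['pixels', 'fovy', 'cx', 'cy', 'extrinsics', 'shot']
float_a_mid [([0.559, -0.117, 0.057], 0.82)]
tray [([0.508, -0.101, -0.002], 0.94)]
bin [([0.555, 0.303, 0.0], 0.97)]
```

View pics/scene0.png

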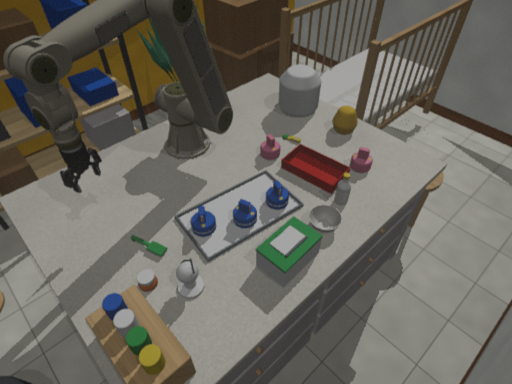

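View pics/side0.png

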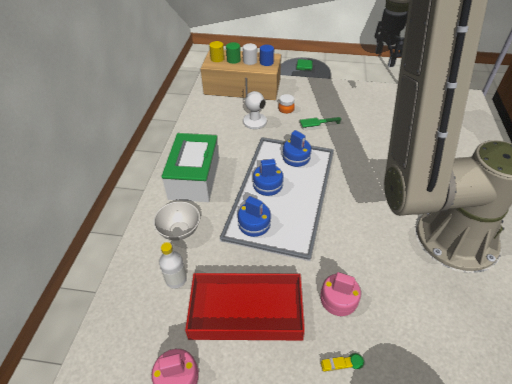

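The three blue floats in the tray are at scene (203,222), (245,212) and (277,196), and at side (297,150), (267,178) and (254,216). Lookalikes are the pink floats at scene (270,148) and (361,160), and a blue jar at (114,305). I choose the blue ones in the tray and check them in a close crop.

```bash
cat > h.py <<'E'
import numpy as np,cv2
from workcell import env
def ray(p,uv):
    f=192/np.tan(np.radians(p["fovy"])/2)
    d=np.array([(uv[0]-p["cx"])/f,-(uv[1]-p["cy"])/f,-1.])
    E=np.array(p["extrinsics"]) if "extrinsics" in p else np.linalg.inv(p["T"])
    R=E[:3,:3];return -R.T@E[:3,3],R.T@d
def unp(p,uv,z):
    o,d=ray(p,uv);return o+d*(z-o[2])/d[2]
def proj(p,X):
    f=192/np.tan(np.radians(p["fovy"])/2)
    E=np.array(p["extrinsics"]) if "extrinsics" in p else np.linalg.inv(p["T"])
    c=E[:3,:3]@np.array(X)+E[:3,3];return np.array([p["cx"]-f*c[0]/c[2],p["cy"]+f*c[1]/c[2]])
E
python3 - <<'E'
from h import *
p=env.read_camera("side")
for uv in [(264,140),(334,152),(308,252),(223,238)]: print("tray",unp(p,uv,.016).round(3))
for uv in [(193,274),(302,276),(303,338),(188,336)]: print("bin",uv,unp(p,uv,.05 if uv[1]<300 else 0.0).round(3))
hsv=cv2.cvtColor(p["pixels"],cv2.COLOR_RGB2HSV)
m=cv2.inRange(hsv,(105,120,40),(130,255,255));m[:120]=0
n,l,st,c=cv2.connectedComponentsWithStats(m)
for i in range(1,n):
    if st[i,4]>150: print(st[i],c[i],unp(p,c[i],.045).round(3))
a=cv2.resize(p["pixels"][110:260,210:350],None,fx=4,fy=4,interpolation=cv2.INTER_CUBIC)
cv2.imwrite("pics/crop.png",a[:,:,::-1])
q=env.read_camera("scene")
for n,pp in (("side",p),("scene",q)):
  for t in ["bin","tray","bowl","lotion","cream","clip","brush","wipes_box","monitor"]:
    print(n,t,[(np.round(d["centre"],3).tolist(),round(d["confidence"],2)) for d in env.landmark_of(t,pp)][:1])
E
```

```text
tray [ 0.598 -0.328  0.016]
tray [ 0.352 -0.298  0.016]
tray [0.416 0.124 0.016]
tray [0.655 0.11  0.016]
bin (193, 274) [0.699 0.253 0.05 ]
bin (302, 276) [0.429 0.221 0.05 ]
bin (303, 338) [0.413 0.356 0.   ]
bin (188, 336) [0.682 0.389 0.   ]
[283 131  28  30 538] [296.26579926 147.49070632] [ 0.482 -0.27   0.045]
[253 159  30  31 625] [267.6672 175.6688] [ 0.559 -0.123  0.045]
[238 196  32  35 752] [253.24734043 215.21675532] [0.579 0.041 0.045]
side bin [([0.556, 0.303, 0.001], 0.9)]
side tray [([0.509, -0.106, 0.004], 0.83)]
side bowl [([0.786, 0.09, 0.002], 0.78)]
side lotion [([0.754, 0.248, -0.003], 0.88)]
side cream [([0.546, -0.55, -0.003], 0.83)]
side clip [([0.338, 0.406, 0.001], 0.77)]
side brush [([0.413, -0.465, -0.003], 0.85)]
side wipes_box [([0.801, -0.125, -0.002], 0.73)]
side monitor [([0.654, -0.446, 0.002], 0.86)]
scene bin [([0.556, 0.303, 0.001], 0.74)]
scene tray [([0.509, -0.106, 0.0], 0.65)]
scene bowl [([0.79, 0.09, -0.002], 0.81)]
scene lotion [([0.794, 0.092, -0.004], 0.58)]
scene cream [([0.547, -0.547, -0.004], 0.6)]
scene clip [([0.337, 0.406, 0.0], 0.59)]
scene brush [([0.412, -0.466, 0.0], 0.8)]
scene wipes_box [([0.802, -0.128, 0.003], 0.87)]
scene monitor [([0.649, -0.444, -0.0], 0.57)]
```

View pics/crop.png

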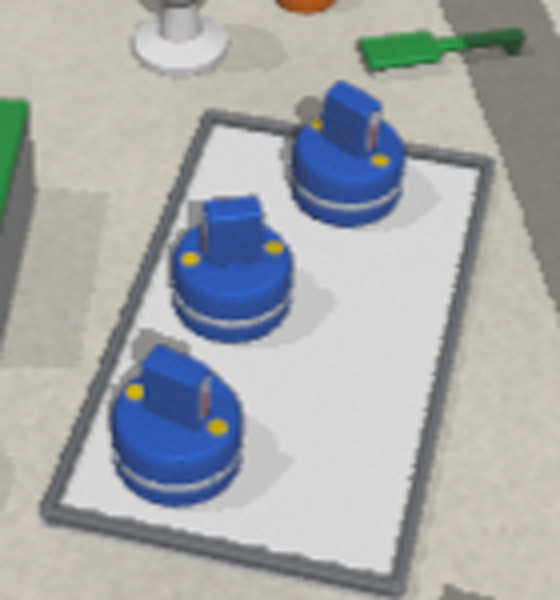

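The crop shows three blue floats, each with an upright grip and yellow dots along its long axis. In crop pixels the dot pairs are (317,126)/(380,160), (190,259)/(274,248) and (135,392)/(218,427). The tray holds no lookalikes. Next I get each float's yaw.

```bash
cat >> h.py <<'E'
from scipy.spatial.transform import Rotation as Ro
def tool():
    s=env.get_state();w=s["orientation"];return s,Ro.from_quat([w[1],w[2],w[3],w[0]])
def go(x,y,z,yaw):
    """shift mm (tool axes) and turn (10deg units) to tool-down pose with tool x at yaw deg (mod 180)"""
    s,R=tool();d=R.inv().apply(np.array([x,y,z])-s["tcp_pos"])*1000
    best=None
    for k in (0,180):
        a=np.radians(yaw+k);G=Ro.from_matrix(np.array([[np.cos(a),np.sin(a),0],[np.sin(a),-np.cos(a),0],[0,0,-1]]).T)
        r=(R.inv()*G).as_rotvec(degrees=True)/10
        if best is None or np.linalg.norm(r)<np.linalg.norm(best): best=r
    return d.round(0),best.round(2),s["tcp_pos"].round(3),s["joint_pos"][5].round(2)
E
python3 - <<'E'
from h import *
p=env.read_camera("side")
for a,b in [((317,126),(380,160)),((190,259),(274,248)),((135,392),(218,427))]:
    A,B=[unp(p,np.array(v)/4+[210,110],.062) for v in (a,b)]
    yaw=np.degrees(np.arctan2(*(B-A)[1::-1]))%180
    c=(A+B)/2;print(c.round(3),np.linalg.norm(B-A).round(3),yaw.round(1),*go(c[0],c[1],.25,yaw))
E
```

```text
[ 0.479 -0.259  0.062] 0.065 147.0 [ 341. -150.  -19.] [ 0.   -0.    5.58] [ 0.223 -0.53   0.231] 1.43
[ 0.557 -0.117  0.062] 0.066 18.6 [ 469. -252.  -19.] [0.   0.   0.41] [ 0.223 -0.53   0.231] 1.43
[0.576 0.044 0.062] 0.067 159.5 [ 548. -392.  -19.] [ 0.   -0.    4.33] [ 0.223 -0.53   0.231] 1.43
```

Request:
move_arm(
  targets=[
    [[40,-15,0],[0,0,0.6],-1],
    [[95,-40,0],[0,0,1.6],-1],
    [[150,-65,0],[0,0,2.6],-1],
    [[205,-90,0],[0,0,3.6],-1],
    [[255,-110,0],[0,0,4.4],-1],
  ],
)

```text
clock: 2.08
tcp_pos: [0.4163, -0.3285, 0.2315]
orientation: [0.0, 0.982, -0.187, 0.0]
wrist_force: [1.0, -0.1, 0.3]
finger_gap: 0.0855
grip_force: 0.0
```

```bash
python3 - <<'E'
from h import *
print(*go(.480,-.263,.23,147))
E
```

```text
[ 35. -84.   2.] [ 0.   -0.    1.15] [ 0.416 -0.329  0.232] 2.7
```

Request:
move_arm(
  targets=[
    [[15,-40,0],[0,0,0.5],-1],
    [[35,-84,0],[0,0,1.15],-1],
    [[35,-84,0],[0,0,1.15],-1],
    [[35,-84,0],[0,0,1.15],-1],
  ],
)

```text
clock: 2.58
tcp_pos: [0.4781, -0.2643, 0.2313]
orientation: [0.0, 0.96, -0.281, -0.0]
wrist_force: [-0.1, -1.2, 0.1]
finger_gap: 0.0854
grip_force: 0.0
```

```bash
cat >> h.py <<'E'
def wrist(name,scale=1.5):
    s,R=tool();p=env.read_camera("wrist");T=np.eye(4);T[:3,:3]=R.as_matrix();T[:3,3]=s["tcp_pos"]
    p["T"]=T@np.array(p["mount"])
    if name: cv2.imwrite(f"pics/{name}.png",cv2.resize(p["pixels"],None,fx=scale,fy=scale)[:,:,::-1])
    return p
E
python3 - <<'E'
from h import *
p=wrist("w1",1);print(env.get_state()["tcp_pos"].round(4),np.round(p["mount"],3).tolist())
for X in [(.48,-.263,.111),(.48,-.263,.062),(.559,-.119,.111)]: print(proj(p,X).round(0))
print([(np.round(d["centre"],3).tolist(),round(d["confidence"],2)) for d in env.landmark_of("float_a_mid",p)])
E
```

```text
[ 0.4777 -0.2648  0.2312] [[-0.001, 0.95, 0.311, 0.08], [1.0, 0.001, 0.0, -0.001], [-0.0, 0.311, -0.95, -0.142], [0.0, 0.0, 0.0, 1.0]]
[254. 184.]
[254. 172.]
[ 82. 196.]
[([0.563, -0.121, 0.06], 0.91)]
```

View pics/w1.png

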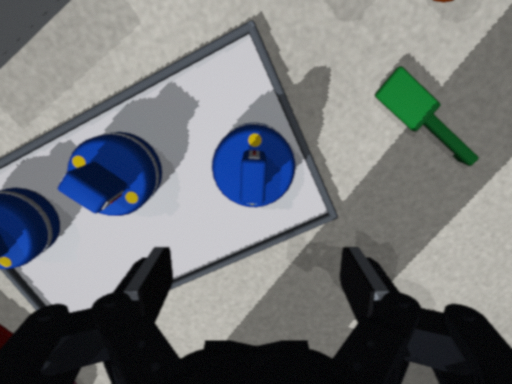

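The wrist view shows float 1 centred at (253,165) with its grip vertical, so it is aligned with the tool. The pixel prediction matches, so I descend and grip.

Request:
move_arm(
  targets=[
    [[0,0,50],[0,0,0],-1],
    [[0,0,105],[0,0,0],-1],
    [[0,0,140],[0,0,0],-1],
    [[0,0,163],[0,0,0],-1],
    [[0,0,163],[0,0,0],-1],
  ],
  squeeze=50,
)

```text
clock: 3.3
tcp_pos: [0.476, -0.2643, 0.0665]
orientation: [-0.001, 0.959, -0.282, -0.002]
wrist_force: [-0.2, 0.1, 0.6]
finger_gap: 0.0855
grip_force: 0.0
```

Request:
move_arm(
  targets=[
    [[0,0,0],[0,0,0],0.2],
    [[0,0,0],[0,0,0],1],
    [[0,0,0],[0,0,0],1],
    [[0,0,0],[0,0,0],1],
    [[0,0,0],[0,0,0],1],
  ],
  squeeze=50,
)

```text
clock: 3.92
tcp_pos: [0.4789, -0.2642, 0.0692]
orientation: [-0.0, 0.96, -0.281, 0.001]
wrist_force: [-0.4, 3.5, 7.4]
finger_gap: 0.0233
grip_force: 55.7
```

Request:
move_arm(
  targets=[
    [[0,0,-6],[0,0,0],1],
    [[0,0,-25],[0,0,0],1],
    [[0,0,-60],[0,0,0],1],
    [[0,0,-90],[0,0,0],1],
    [[0,0,-100],[0,0,0],1],
  ],
)

```text
clock: 4.55
tcp_pos: [0.4787, -0.2649, 0.1696]
orientation: [0.001, 0.96, -0.282, 0.001]
wrist_force: [-0.5, -0.4, -4.5]
finger_gap: 0.023
grip_force: 54.6
```

Request:
move_arm(
  targets=[
    [[0,0,0],[0.5,0,0],1],
    [[0,0,0],[1,0,0],1],
    [[0,0,0],[1,0,0],1],
    [[0,0,0],[1,0,0],1],
    [[0,0,0],[1,0,0],1],
  ],
)

```text
clock: 5.18
tcp_pos: [0.4783, -0.2637, 0.168]
orientation: [-0.083, 0.956, -0.28, 0.024]
wrist_force: [-0.2, 0.6, -4.3]
finger_gap: 0.0233
grip_force: 54.8
```

```bash
cat >> h.py <<'E'
import time
def ft(n=8):
    F=[];M=[]
    for i in range(n):
        env.read_camera("wrist");s,R=tool();F.append(R.inv().apply(s["wrist_force"]));M.append(s["ft_torque"])
    M=np.array(M);Mt=R.inv().apply(M)
    print("F tool",np.mean(F,0).round(2),"Mworld",M.mean(0).round(4),"Mtool",Mt.mean(0).round(4),"sd",M.std(0).round(4),
     "tilt",np.degrees(np.arccos(-R.as_matrix()[2,2])).round(1), "z",s["tcp_pos"].round(3),"gap",round(s["finger_gap"],4),"t",s["clock"])
E
python3 -c "
from h import *;ft(4)"
```

```text
F tool [0.   0.73 4.31] Mworld [-0.2097  0.1739 -0.005 ] Mtool [-0.2704 -0.0318  0.0106] sd [0.0266 0.0465 0.0311] tilt 10.0 z [ 0.478 -0.264  0.168] gap 0.0233 t 5.375
```

```bash
python3 -c "
from h import *;ft(6)"
```

```text
F tool [-0.19  0.92  4.33] Mworld [-0.2514  0.1811 -0.0232] Mtool [-0.3093 -0.0123  0.0257] sd [0.0357 0.0148 0.0185] tilt 10.0 z [ 0.478 -0.264  0.168] gap 0.0236 t 5.675
```

Request:
move_arm(
  targets=[
    [[0,0,0],[-0.5,0,0],1],
    [[0,0,0],[-1,0,0],1],
    [[0,0,0],[-2,0,0],1],
    [[0,0,0],[-2,0,0],1],
    [[0,0,0],[-2,0,0],1],
  ],
)

```text
clock: 6.3
tcp_pos: [0.4761, -0.2676, 0.1682]
orientation: [0.081, 0.957, -0.278, -0.024]
wrist_force: [-0.7, 0.1, -3.9]
finger_gap: 0.0235
grip_force: 54.7
```

```bash
python3 -c "
from h import *;ft(10)"
```

```text
F tool [ 0.09 -0.76  4.29] Mworld [ 0.2613 -0.1334 -0.0109] Mtool [ 0.2921 -0.0287  0.0061] sd [0.0209 0.0236 0.0143] tilt 9.8 z [ 0.476 -0.268  0.168] gap 0.0233 t 6.8
```

Request:
move_arm(
  targets=[
    [[0,0,0],[-0.8,0,0],1],
    [[0,0,0],[-1.5,0,0],1],
    [[0,0,0],[-1.5,0,0],1],
    [[0,0,0],[-1.5,0,0],1],
    [[0,0,0],[-1.5,0,0],1],
  ],
)

```text
clock: 7.42
tcp_pos: [0.4588, -0.3003, 0.1685]
orientation: [0.195, 0.948, -0.246, -0.051]
wrist_force: [1.1, -0.3, -4.4]
finger_gap: 0.0235
grip_force: 54.9
```

```bash
python3 -c "
from h import *;ft(10)"
```

```text
F tool [ 0.12 -1.88  4.03] Mworld [ 0.6448 -0.3238  0.0192] Mtool [ 0.7209 -0.0205 -0.0302] sd [0.02   0.0254 0.0273] tilt 23.3 z [ 0.458 -0.3    0.168] gap 0.0234 t 7.925
```

```bash
python3 -c "
from h import *;print(go(.478,-.2645,.168,147))"
```

```text
(array([ -0., -37., -16.]), array([ 2.33, -0.08,  0.38]), array([ 0.458, -0.3  ,  0.168]), np.float64(3.14))
```

Request:
move_arm(
  targets=[
    [[0,-15,-6],[0.8,0,0.1],1],
    [[0,-30,-12],[1.6,0,0.3],1],
    [[0,-37,-16],[2.03,-0.07,0.38],1],
    [[0,-37,-16],[2.03,-0.07,0.38],1],
    [[0,-37,-16],[2.03,-0.07,0.38],1],
  ],
)

```text
clock: 8.55
tcp_pos: [0.4779, -0.265, 0.168]
orientation: [0.026, 0.959, -0.283, -0.007]
wrist_force: [0.3, -0.5, -4.8]
finger_gap: 0.0231
grip_force: 54.8
```

```bash
python3 -c "
from h import *;ft(10);print(go(.478,-.2645,.168,147))"
```

```text
F tool [-0.15 -0.55  4.22] Mworld [ 0.0594 -0.0208  0.0069] Mtool [ 0.0612 -0.0145 -0.0075] sd [0.0189 0.0287 0.0244] tilt 3.0 z [ 0.478 -0.265  0.168] gap 0.024 t 9.05
(array([-0., -0.,  0.]), array([ 0.3 , -0.01,  0.01]), array([ 0.478, -0.265,  0.168]), np.float64(3.09))
```

Request:
move_arm(
  targets=[
    [[0,0,0],[0.3,0,0],1],
    [[0,0,0],[0.6,0,0],1],
    [[0,0,0],[0.6,0,0],1],
    [[0,0,0],[0.6,0,0],1],
    [[0,0,0],[0.6,0,0],1],
  ],
)

```text
clock: 9.68
tcp_pos: [0.4783, -0.2646, 0.1682]
orientation: [-0.025, 0.959, -0.283, 0.009]
wrist_force: [-0.0, -0.2, -5.2]
finger_gap: 0.0234
grip_force: 54.9
```

```bash
python3 -c "
from h import *;ft(10);print(go(.478,-.2645,.168,147))"
```

```text
F tool [-0.15  0.66  4.29] Mworld [-0.106   0.0868 -0.0146] Mtool [-0.1361 -0.0144  0.015 ] sd [0.1315 0.057  0.0222] tilt 3.0 z [ 0.478 -0.265  0.168] gap 0.0234 t 10.175
(array([-0., -0.,  0.]), array([-0.3 , -0.01,  0.01]), array([ 0.478, -0.265,  0.168]), np.float64(3.03))
```

```bash
sed -i 's/Mt.mean(0)/np.median(Mt,0)/' h.py; cat >>h.py <<'E'
E
python3 - <<'E'
from h import *
M=[]
for i in range(10):
    env.read_camera("wrist");s,R=tool();M.append(R.inv().apply(s["ft_torque"])[0])
print(np.round(M,3),np.median(M))
E
```

```text
[-0.056 -0.066 -0.057 -0.104 -0.083 -0.099 -0.063 -0.011 -0.037 -0.056] -0.06022526815753196
```

Reading the moments: a ball rolling downhill shifts the COM so that the restoring moment drops by a fixed step of up to 0.05 N·m. Float 1 shows a step of about 0.04 at 3°, 10° and 23°, so it is loose. I carry it to the bin and compare it with the others later.

```bash
python3 -c "
from h import *;print(go(.478,-.2645,.27,147));print(go(.482,-.10,.27,147));print(go(.488,.10,.27,147));print(go(.496,.296,.27,147))"
```

```text
(array([  -0.,   -6., -102.]), array([-0.3 , -0.01,  0.01]), array([ 0.478, -0.265,  0.168]), np.float64(3.03))
(array([ -86., -146.,  -95.]), array([-0.3 , -0.01,  0.01]), array([ 0.478, -0.265,  0.168]), np.float64(3.03))
(array([-190., -317.,  -86.]), array([-0.3 , -0.01,  0.01]), array([ 0.478, -0.265,  0.168]), np.float64(3.03))
(array([-290., -485.,  -77.]), array([-0.3 , -0.01,  0.01]), array([ 0.478, -0.265,  0.168]), np.float64(3.03))
```

Request:
move_arm(
  targets=[
    [[0,-2,-30],[-0.15,0,0],1],
    [[0,-4,-70],[-0.3,0,0],1],
    [[-8,-20,-98],[-0.3,0,0],1],
    [[-25,-46,-100],[-0.3,0,0],1],
    [[-48,-84,-98],[-0.3,0,0],1],
  ],
)

```text
clock: 11.3
tcp_pos: [0.4712, -0.188, 0.2711]
orientation: [-0.007, 0.963, -0.27, 0.004]
wrist_force: [0.5, 0.8, -3.9]
finger_gap: 0.0232
grip_force: 54.8
```

Request:
move_arm(
  targets=[
    [[-25,-42,0],[0,0,0],1],
    [[-52,-87,0],[0,0,0],1],
    [[-79,-132,0],[0,0,0],1],
    [[-106,-177,0],[0,0,0],1],
    [[-133,-222,0],[0,0,0],1],
  ],
)

```text
clock: 11.92
tcp_pos: [0.4137, -0.1037, 0.2728]
orientation: [-0.03, 0.971, -0.237, 0.008]
wrist_force: [-0.1, -0.3, -4.0]
finger_gap: 0.0232
grip_force: 54.9
```

```bash
python3 -c "
from h import *;print(go(.496,.296,.27,147))"
```

```text
(array([-111., -392.,   27.]), array([-0.36,  0.01,  0.56]), array([ 0.414, -0.104,  0.273]), np.float64(3.14))
```

```bash
python3 -c "
from h import *;print(go(.44,-.05,.27,10));print(go(.496,.296,.27,50))"
```

```text
(array([ -1., -59.,   7.]), array([-0.34, -0.12, -3.74]), array([ 0.414, -0.104,  0.273]), np.float64(3.14))
(array([-111., -392.,   27.]), array([-0.3 , -0.25, -7.74]), array([ 0.414, -0.104,  0.273]), np.float64(3.14))
```

Request:
move_arm(
  targets=[
    [[0,-10,1],[-0.2,-0.05,-0.7],1],
    [[0,-25,2],[-0.33,-0.1,-1.5],1],
    [[0,-40,4],[-0.34,-0.12,-2.3],1],
    [[0,-52,6],[-0.34,-0.12,-3.1],1],
    [[-1,-59,7],[-0.34,-0.12,-3.74],1],
  ],
)

```text
clock: 12.55
tcp_pos: [0.4408, -0.0505, 0.2694]
orientation: [-0.0, 0.996, 0.089, 0.0]
wrist_force: [0.5, -0.4, -4.0]
finger_gap: 0.0233
grip_force: 54.8
```

```bash
python3 -c "
from h import *;print(go(.496,.296,.27,50))"
```

```text
(array([ 116., -331.,   -0.]), array([-0.  , -0.01, -3.98]), array([ 0.441, -0.05 ,  0.269]), np.float64(2.67))
```

Request:
move_arm(
  targets=[
    [[10,-25,0],[0,0,-0.3],1],
    [[23,-65,0],[0,0,-0.8],1],
    [[38,-110,0],[0,0,-1.3],1],
    [[54,-155,0],[0,0,-1.9],1],
    [[70,-200,0],[0,0,-2.4],1],
  ],
)

```text
clock: 13.18
tcp_pos: [0.475, 0.1595, 0.2698]
orientation: [-0.0, 0.956, 0.294, 0.001]
wrist_force: [1.8, -1.4, -4.4]
finger_gap: 0.0234
grip_force: 54.8
```

```bash
python3 -c "
from h import *;print(go(.496,.296,.27,50))"
```

```text
(array([  94., -101.,   -0.]), array([-0.  , -0.01, -1.59]), array([0.475, 0.159, 0.27 ]), np.float64(2.71))
```

Request:
move_arm(
  targets=[
    [[35,-38,0],[0,0,-0.6],1],
    [[65,-70,0],[0,0,-1.1],1],
    [[85,-92,0],[0,0,-1.45],1],
    [[94,-101,0],[0,0,-1.59],1],
    [[94,-101,0],[0,0,-1.59],1],
  ],
)

```text
clock: 13.8
tcp_pos: [0.4963, 0.2947, 0.2695]
orientation: [-0.0, 0.907, 0.422, 0.0]
wrist_force: [-1.6, -0.1, -3.3]
finger_gap: 0.0237
grip_force: 54.7
```

```bash
python3 - <<'E'
from h import *
print(go(.496,.296,.085,50))
p=env.read_camera("side")
a=cv2.resize(p["pixels"][200:360,150:350],None,fx=3,fy=3,interpolation=cv2.INTER_CUBIC)
c,s=np.cos(.117),np.sin(.117)
for dx,dy in [(-135,-75),(135,-75),(135,75),(-135,75)]:
    X=(.556+(dx*c-dy*s)/1000,.303+(dx*s+dy*c)/1000,.05);u=(proj(p,X)-[150,200])*3
    cv2.circle(a,tuple(int(v) for v in u),4,(0,255,0),-1)
cv2.imwrite("pics/bin.png",a[:,:,::-1])
E
```

```text
(array([  1.,  -1., 184.]), array([-0.  , -0.  , -0.01]), array([0.496, 0.295, 0.269]), np.float64(2.67))
```

View pics/bin.png

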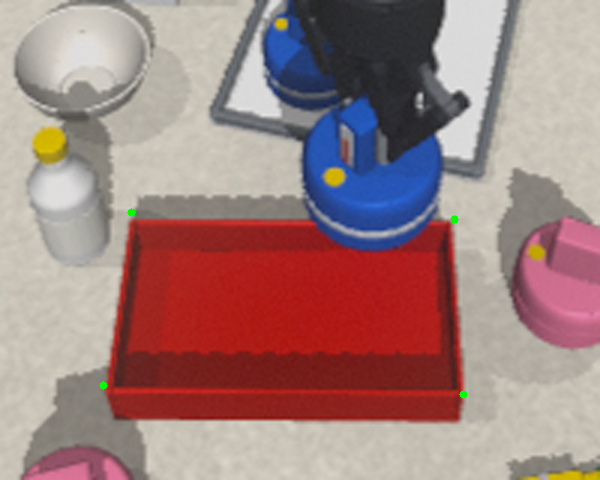

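The green predicted corners match the red box within about 5 mm. The float hangs upright above the nearer slot, so I lower it.

Request:
move_arm(
  targets=[
    [[0,0,30],[0,0,0],1],
    [[1,-1,80],[0,0,0],1],
    [[1,-2,130],[0,0,0],1],
    [[1,-2,170],[0,0,0],1],
    [[1,-2,190],[0,0,0],1],
  ],
)

```text
clock: 14.48
tcp_pos: [0.4939, 0.2946, 0.0775]
orientation: [-0.0, 0.907, 0.421, -0.002]
wrist_force: [-0.7, -0.1, -4.0]
finger_gap: 0.0237
grip_force: 54.8
```

Request:
move_arm(
  targets=[
    [[0,0,3],[0,0,0],1],
    [[0,0,6],[0,0,0],1],
    [[0,0,8],[0,0,0],1],
    [[0,0,9],[0,0,0],1],
    [[0,0,9],[0,0,0],1],
  ],
)

```text
clock: 15.1
tcp_pos: [0.4957, 0.2972, 0.0713]
orientation: [-0.0, 0.907, 0.422, 0.001]
wrist_force: [0.6, -1.1, -4.6]
finger_gap: 0.0234
grip_force: 54.8
```

Request:
move_arm(
  targets=[
    [[0,0,1],[0,0,0],1],
    [[0,0,2],[0,0,0],1],
    [[0,0,3],[0,0,0],1],
    [[0,0,3],[0,0,0],1],
  ],
)

```text
clock: 15.6
tcp_pos: [0.4955, 0.2971, 0.0683]
orientation: [-0.0, 0.907, 0.422, 0.001]
wrist_force: [-2.6, -0.8, 1.0]
finger_gap: 0.0232
grip_force: 55.2
```

Contact (force -4.6 → +1). Release slowly.

Request:
move_arm(
  targets=[
    [[0,0,0],[0,0,0],0.2],
    [[0,0,0],[0,0,0],-0.2],
    [[0,0,0],[0,0,0],-0.6],
    [[0,0,0],[0,0,0],-1],
    [[0,0,0],[0,0,0],-1],
  ],
)

```text
clock: 16.23
tcp_pos: [0.4956, 0.2971, 0.0679]
orientation: [-0.0, 0.907, 0.422, 0.0]
wrist_force: [-0.1, -0.5, -0.6]
finger_gap: 0.0854
grip_force: 0.0
```

Request:
move_arm(
  targets=[
    [[0,0,-20],[0,0,0],-1],
    [[0,0,-60],[0,0,0],-1],
    [[0,0,-110],[0,0,0],-1],
    [[0,0,-160],[0,0,0],-1],
    [[0,0,-190],[0,0,0],-1],
  ],
)

```text
clock: 16.85
tcp_pos: [0.4961, 0.2972, 0.2609]
orientation: [-0.0, 0.907, 0.422, 0.002]
wrist_force: [0.3, 0.1, -1.1]
finger_gap: 0.085
grip_force: 0.0
```

```bash
python3 - <<'E'
from h import *
p=env.read_camera("side");print(env.get_state()["clock"])
print(go(.578,.043,.25,159.5))
c=cv2.resize(p["pixels"][170:360,150:350],None,fx=3,fy=3)
cv2.imwrite("pics/s2.png",c[:,:,::-1])
E
```

```text
16.9
(array([-143.,  226.,   14.]), array([-0.01, -0.06,  7.04]), array([0.497, 0.298, 0.264]), np.float64(2.67))
```

View pics/s2.png

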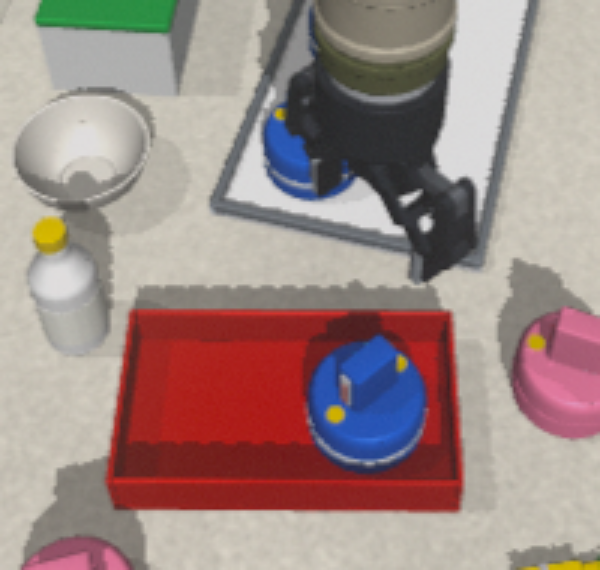

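Float 1 stands upright in the box's right slot, at about crop (368,400). For float 3 I take the other half-turn (az ≈ -11) to stay clear of the joint 6 limit.

Request:
move_arm(
  targets=[
    [[-15,22,0],[0,0,-0.9],-1],
    [[-40,65,2],[0,0,-1.9],-1],
    [[-65,105,4],[0,0,-2.9],-1],
    [[-90,145,8],[0,0,-3.9],-1],
    [[-115,182,10],[0,0,-4.9],-1],
  ],
)

```text
clock: 17.52
tcp_pos: [0.5609, 0.0902, 0.2472]
orientation: [-0.0, 0.648, 0.762, 0.0]
wrist_force: [0.3, -0.5, -0.9]
finger_gap: 0.0853
grip_force: 0.0
```

```bash
sed -i 's/def go(x,y,z,yaw):/def go(x,y,z,yaw,ks=(0,180)):/; s/for k in (0,180):/for k in ks:/' h.py; python3 -c "
from h import *;print(go(.578,.043,.25,159.5,(0,)))"
```

```text
(array([-49.,   9.,  -3.]), array([ 0.  , -0.  , -6.02]), array([0.561, 0.09 , 0.247]), np.float64(1.43))
```

Request:
move_arm(
  targets=[
    [[-8,2,0],[0,0,-1],-1],
    [[-18,4,0],[0,0,-2],-1],
    [[-28,6,0],[0,0,-3],-1],
    [[-38,8,0],[0,0,-4],-1],
    [[-49,9,-3],[0,0,-5],-1],
  ],
)

```text
clock: 18.15
tcp_pos: [0.577, 0.0444, 0.2501]
orientation: [-0.0, 0.265, 0.964, 0.0]
wrist_force: [0.2, 0.4, 0.1]
finger_gap: 0.0849
grip_force: 0.0
```

Request:
move_arm(
  targets=[
    [[0,0,0],[0,0,-1.02],-1],
    [[0,0,0],[0,0,-1.02],-1],
    [[0,0,0],[0,0,-1.02],-1],
  ],
)

```text
clock: 18.52
tcp_pos: [0.577, 0.0448, 0.2505]
orientation: [-0.0, 0.182, 0.983, 0.001]
wrist_force: [0.1, 0.7, 0.9]
finger_gap: 0.0855
grip_force: 0.0
```

```bash
python3 - <<'E'
from h import *
p=wrist("w3",1);print(go(.578,.043,.068,159.5))
for X in [(.578,.043,.111),(.578,.043,.062)]: print(proj(p,X).round(0))
print([(np.round(d["centre"],3).tolist(),round(d["confidence"],2)) for d in env.landmark_of("float_a_mid",p)])
E
```

```text
(array([ -2.,  -2., 183.]), array([ 0.01, -0.  , -0.05]), array([0.577, 0.045, 0.251]), np.float64(0.3))
[254. 181.]
[254. 169.]
[([0.564, -0.121, 0.059], 0.73)]
```

View pics/w3.png

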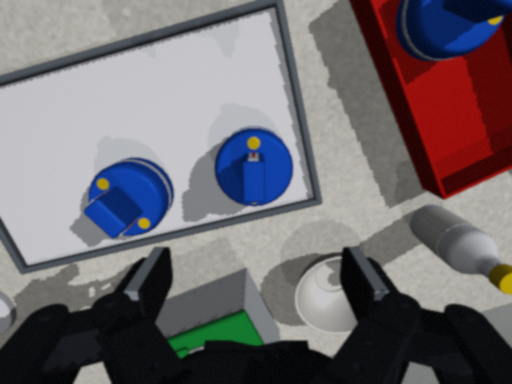

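Float 3 is centred at (254,167) with its grip vertical, as predicted. I descend, grip and lift.

Request:
move_arm(
  targets=[
    [[0,-1,50],[0,0,0],-1],
    [[-1,-2,105],[0,0,0],-1],
    [[-1,-2,150],[0,0,0],-1],
    [[-1,-2,182],[0,0,0],-1],
    [[-1,-2,182],[0,0,0],-1],
  ],
  squeeze=50,
)

```text
clock: 19.25
tcp_pos: [0.5749, 0.043, 0.066]
orientation: [-0.003, 0.182, 0.983, 0.0]
wrist_force: [-0.6, 0.0, 0.5]
finger_gap: 0.0855
grip_force: 0.0
```

Request:
move_arm(
  targets=[
    [[0,0,0],[0,0,0],0.2],
    [[0,0,0],[0,0,0],1],
    [[0,0,0],[0,0,0],1],
    [[0,0,0],[0,0,0],1],
    [[0,0,0],[0,0,0],1],
  ],
  squeeze=50,
)

```text
clock: 19.88
tcp_pos: [0.5782, 0.0423, 0.0698]
orientation: [0.001, 0.181, 0.983, 0.0]
wrist_force: [-1.3, -2.2, 5.9]
finger_gap: 0.0231
grip_force: 54.2
```

Request:
move_arm(
  targets=[
    [[0,0,-6],[0,0,0],1],
    [[0,0,-25],[0,0,0],1],
    [[0,0,-60],[0,0,0],1],
    [[0,0,-90],[0,0,0],1],
    [[0,0,-100],[0,0,0],1],
  ],
)

```text
clock: 20.5
tcp_pos: [0.5781, 0.0427, 0.17]
orientation: [0.001, 0.181, 0.983, 0.001]
wrist_force: [-0.2, 0.3, -4.3]
finger_gap: 0.0237
grip_force: 53.2
```

Request:
move_arm(
  targets=[
    [[0,0,0],[0.5,0,0],1],
    [[0,0,0],[1,0,0],1],
    [[0,0,0],[1,0,0],1],
    [[0,0,0],[1,0,0],1],
    [[0,0,0],[1,0,0],1],
  ],
)

```text
clock: 21.12
tcp_pos: [0.5771, 0.0421, 0.1684]
orientation: [-0.016, 0.181, 0.98, -0.085]
wrist_force: [1.5, 0.2, -4.0]
finger_gap: 0.0232
grip_force: 53.0
```

```bash
python3 -c "
from h import *;ft(9)"
```

```text
F tool [0.1  0.4  4.16] Mworld [ 0.2605 -0.1012  0.009 ] Mtool [-0.2676  0.0036  0.0094] sd [0.0234 0.0226 0.0315] tilt 9.9 z [0.577 0.042 0.169] gap 0.0235 t 21.575
```

Request:
move_arm(
  targets=[
    [[0,0,0],[-0.5,0,0],1],
    [[0,0,0],[-1,0,0],1],
    [[0,0,0],[-2,0,0],1],
    [[0,0,0],[-2,0,0],1],
    [[0,0,0],[-2,0,0],1],
  ],
)

```text
clock: 22.2
tcp_pos: [0.5774, 0.0423, 0.1688]
orientation: [0.016, 0.181, 0.98, 0.085]
wrist_force: [0.2, -0.1, -3.5]
finger_gap: 0.0235
grip_force: 53.0
```

```bash
python3 -c "
from h import *;ft(9)"
```

```text
F tool [ 0.26 -0.58  3.91] Mworld [-0.2452  0.0921 -0.0024] Mtool [ 0.2643 -0.0034  0.0033] sd [0.0189 0.0298 0.0315] tilt 10.1 z [0.577 0.043 0.169] gap 0.0236 t 22.65
```

Request:
move_arm(
  targets=[
    [[0,0,0],[0.7,0,0],1],
    [[0,0,0],[0.7,0,0],1],
    [[0,0,0],[0.7,0,0],1],
    [[0,0,0],[0.7,0,0],1],
    [[0,0,0],[0.7,0,0],1],
  ],
)

```text
clock: 23.28
tcp_pos: [0.5772, 0.0421, 0.1686]
orientation: [0.005, 0.181, 0.983, 0.027]
wrist_force: [1.0, -0.2, -4.1]
finger_gap: 0.0234
grip_force: 53.6
```

```bash
python3 -c "
from h import *;ft(9)"
```

```text
F tool [ 0.07 -0.17  3.93] Mworld [-0.0687  0.0049 -0.004 ] Mtool [ 0.0618 -0.0186  0.0044] sd [0.0257 0.0293 0.0324] tilt 3.1 z [0.577 0.043 0.169] gap 0.0237 t 23.725
```

Request:
move_arm(
  targets=[
    [[0,0,0],[0.6,0,0],1],
    [[0,0,0],[0.6,0,0],1],
    [[0,0,0],[0.6,0,0],1],
    [[0,0,0],[0.6,0,0],1],
    [[0,0,0],[0.6,0,0],1],
  ],
)

```text
clock: 24.35
tcp_pos: [0.5773, 0.0422, 0.1687]
orientation: [-0.005, 0.181, 0.983, -0.025]
wrist_force: [0.4, -0.3, -4.3]
finger_gap: 0.0233
grip_force: 53.4
```

```bash
python3 -c "
from h import *;ft(9)"
```

```text
F tool [0.04 0.22 3.84] Mworld [ 0.1008 -0.0194  0.0085] Mtool [-0.0821  0.019  -0.0146] sd [0.0653 0.0458 0.029 ] tilt 2.9 z [0.577 0.043 0.169] gap 0.0233 t 24.8
```

Request:
move_arm(
  targets=[
    [[0,0,0],[0.8,0,0],1],
    [[0,0,0],[1.6,0,0],1],
    [[0,0,0],[2.4,0,0],1],
    [[0,0,0],[2.7,0,0],1],
    [[0,0,0],[2.7,0,0],1],
  ],
)

```text
clock: 25.42
tcp_pos: [0.5777, 0.0439, 0.1672]
orientation: [-0.047, 0.174, 0.95, -0.254]
wrist_force: [-0.2, -0.5, -1.9]
finger_gap: 0.0233
grip_force: 53.5
```

```bash
python3 -c "
from h import *;ft(8)"
```

```text
F tool [0.31 1.64 3.55] Mworld [ 0.8031 -0.2849  0.0015] Mtool [-0.8612  0.0069 -0.0159] sd [0.0175 0.0158 0.0402] tilt 29.9 z [0.577 0.042 0.169] gap 0.0233 t 25.825
```

Request:
move_arm(
  targets=[
    [[0,0,0],[-1,0,0],1],
    [[0,0,0],[-2,0,0],1],
    [[0,0,0],[-3,0,0],1],
    [[0,0,0],[-4,0,0],1],
    [[0,0,0],[-5,0,0],1],
  ],
)

```text
clock: 26.45
tcp_pos: [0.5773, 0.0418, 0.1701]
orientation: [0.034, 0.178, 0.968, 0.173]
wrist_force: [-0.1, 1.0, -4.8]
finger_gap: 0.0238
grip_force: 53.4
```

Request:
move_arm(
  targets=[
    [[0,0,0],[-1,0,0],1],
    [[0,0,0],[-1,0,0],1],
    [[0,0,0],[-1,0,0],1],
    [[0,0,0],[-1,0,0],1],
  ],
)

```text
clock: 26.95
tcp_pos: [0.5779, 0.0434, 0.1693]
orientation: [0.047, 0.174, 0.95, 0.254]
wrist_force: [-0.9, 0.1, -3.8]
finger_gap: 0.0236
grip_force: 54.9
```

```bash
python3 -c "
from h import *;ft(8);print(go(.578,.043,.1695,159.5))"
```

```text
F tool [ 0.1  -2.05  3.73] Mworld [-0.8101  0.3224  0.0074] Mtool [ 0.8809  0.0199 -0.018 ] sd [0.0434 0.0285 0.0219] tilt 30.1 z [0.577 0.043 0.169] gap 0.0234 t 27.35
(array([-0.,  1., -1.]), array([ 3.01,  0.01, -0.03]), array([0.577, 0.043, 0.169]), np.float64(0.03))
```

Request:
move_arm(
  targets=[
    [[0,0,0],[0.9,0,0],1],
    [[0,0,0],[1.8,0,0],1],
    [[0,0,0],[2.6,0,0],1],
    [[0,0,0],[3.0,0,0],1],
    [[0,0,0],[3.0,0,0],1],
  ],
)

```text
clock: 27.98
tcp_pos: [0.5778, 0.0442, 0.1684]
orientation: [-0.0, 0.18, 0.984, 0.001]
wrist_force: [-0.6, -0.1, -3.5]
finger_gap: 0.0238
grip_force: 54.8
```

```bash
python3 -c "
from h import *;print(go(.578,.043,.27,159.5));print(go(.616,.309,.27,159.5))"
```

```text
(array([  -1.,   -1., -102.]), array([ 0.02, -0.  , -0.02]), array([0.578, 0.044, 0.168]), np.float64(0.3))
(array([  58.,  261., -101.]), array([ 0.02, -0.  , -0.02]), array([0.578, 0.044, 0.168]), np.float64(0.3))
```

Request:
move_arm(
  targets=[
    [[0,0,-30],[0,0,0],1],
    [[0,0,-75],[0,0,0],1],
    [[3,12,-98],[0,0,0],1],
    [[10,45,-101],[0,0,0],1],
    [[19,88,-101],[0,0,0],1],
  ],
)

```text
clock: 28.6
tcp_pos: [0.5915, 0.1309, 0.2705]
orientation: [0.001, 0.183, 0.983, 0.002]
wrist_force: [1.2, 0.6, -5.1]
finger_gap: 0.0235
grip_force: 54.9
```

Request:
move_arm(
  targets=[
    [[10,45,0],[0,0,0],1],
    [[20,88,0],[0,0,0],1],
    [[29,130,0],[0,0,0],1],
    [[36,160,0],[0,0,0],1],
    [[39,173,0],[0,0,0],1],
  ],
)

```text
clock: 29.22
tcp_pos: [0.6162, 0.3079, 0.2691]
orientation: [-0.001, 0.181, 0.984, 0.001]
wrist_force: [0.7, -0.3, -3.4]
finger_gap: 0.0233
grip_force: 54.8
```

Request:
move_arm(
  targets=[
    [[0,0,0],[0,0,0],1],
    [[0,0,0],[0,0,0],1],
  ],
)

```text
clock: 29.48
tcp_pos: [0.6163, 0.3056, 0.27]
orientation: [-0.0, 0.182, 0.983, 0.0]
wrist_force: [0.8, 0.7, -3.9]
finger_gap: 0.0233
grip_force: 54.8
```

```bash
python3 -c "
from h import *;print(go(.616,.309,.08,159.5))"
```

```text
(array([  1.,   3., 190.]), array([ 0.  , -0.  , -0.05]), array([0.616, 0.306, 0.27 ]), np.float64(0.71))
```

Request:
move_arm(
  targets=[
    [[0,1,30],[0,0,0],1],
    [[0,2,80],[0,0,0],1],
    [[0,3,130],[0,0,0],1],
    [[0,3,170],[0,0,0],1],
    [[0,3,189],[0,0,0],1],
  ],
)

```text
clock: 30.1
tcp_pos: [0.6156, 0.3076, 0.0781]
orientation: [-0.002, 0.182, 0.983, -0.001]
wrist_force: [-0.3, -0.3, -4.1]
finger_gap: 0.0233
grip_force: 54.8
```

Request:
move_arm(
  targets=[
    [[0,0,3],[0,0,0],1],
    [[0,0,6],[0,0,0],1],
    [[0,0,8],[0,0,0],1],
    [[0,0,10],[0,0,0],1],
    [[0,0,10],[0,0,0],1],
  ],
)

```text
clock: 30.72
tcp_pos: [0.6175, 0.3101, 0.0713]
orientation: [0.0, 0.181, 0.983, 0.001]
wrist_force: [0.2, -0.6, -3.7]
finger_gap: 0.0236
grip_force: 54.7
```

Request:
move_arm(
  targets=[
    [[0,0,1],[0,0,0],1],
    [[0,0,2],[0,0,0],1],
    [[0,0,2.5],[0,0,0],1],
    [[0,0,2.5],[0,0,0],1],
  ],
)

```text
clock: 31.22
tcp_pos: [0.6174, 0.3101, 0.0689]
orientation: [0.0, 0.181, 0.983, 0.001]
wrist_force: [-1.5, -0.1, 0.2]
finger_gap: 0.0236
grip_force: 55.1
```

Request:
move_arm(
  targets=[
    [[0,0,0],[0,0,0],0.2],
    [[0,0,0],[0,0,0],-0.2],
    [[0,0,0],[0,0,0],-0.6],
    [[0,0,0],[0,0,0],-1],
    [[0,0,0],[0,0,0],-1],
  ],
)

```text
clock: 31.85
tcp_pos: [0.6173, 0.31, 0.0685]
orientation: [0.0, 0.181, 0.983, 0.001]
wrist_force: [0.2, 0.1, -0.1]
finger_gap: 0.0854
grip_force: 0.0
```

Request:
move_arm(
  targets=[
    [[0,0,-20],[0,0,0],-1],
    [[0,0,-60],[0,0,0],-1],
    [[0,0,-110],[0,0,0],-1],
    [[0,0,-160],[0,0,0],-1],
    [[0,0,-180],[0,0,0],-1],
  ],
)

```text
clock: 32.48
tcp_pos: [0.6184, 0.3103, 0.2528]
orientation: [0.003, 0.181, 0.983, 0.002]
wrist_force: [-0.1, 0.4, -0.6]
finger_gap: 0.0857
grip_force: 0.0
```

```bash
python3 -c "
from h import *;print(go(.559,-.119,.25,18.6,(180,)))"
```

```text
(array([ -97., -422.,    1.]), array([ 0.02,  0.03, -3.95]), array([0.618, 0.31 , 0.253]), np.float64(0.71))
```

Request:
move_arm(
  targets=[
    [[-8,-35,0],[0,0,-0.3],-1],
    [[-20,-90,0],[0,0,-0.8],-1],
    [[-33,-145,0],[0,0,-1.3],-1],
    [[-46,-200,0],[0,0,-1.8],-1],
    [[-59,-255,0],[0,0,-2.3],-1],
  ],
)

```text
clock: 33.1
tcp_pos: [0.5811, 0.0489, 0.2483]
orientation: [0.001, -0.02, 1.0, 0.0]
wrist_force: [0.6, -0.1, -0.2]
finger_gap: 0.0854
grip_force: 0.0
```

```bash
python3 -c "
from h import *;print(go(.559,-.119,.25,18.6,(180,)))"
```

```text
(array([  29., -167.,   -2.]), array([ 0.  ,  0.01, -1.63]), array([0.581, 0.049, 0.248]), np.float64(-0.09))
```

Request:
move_arm(
  targets=[
    [[9,-50,0],[0,0,-0.5],-1],
    [[18,-100,0],[0,0,-1],-1],
    [[25,-145,-1],[0,0,-1.4],-1],
    [[29,-167,-2],[0,0,-1.63],-1],
    [[29,-167,-2],[0,0,-1.63],-1],
  ],
)

```text
clock: 33.72
tcp_pos: [0.5585, -0.1191, 0.25]
orientation: [0.0, -0.158, 0.987, 0.0]
wrist_force: [0.7, 0.3, -0.2]
finger_gap: 0.0857
grip_force: 0.0
```

```bash
python3 - <<'E'
from h import *
env.get_state();p=wrist("w2",1);print(go(.559,-.119,.068,18.6))
for X in [(.559,-.119,.111),(.559,-.119,.062)]: print(proj(p,X).round(0))
print([(np.round(d["centre"],3).tolist(),round(d["confidence"],2)) for d in env.landmark_of("float_a_mid",p)])
E
```

```text
(array([  0.,  -1., 182.]), array([ 0.01,  0.01, -0.03]), array([ 0.559, -0.118,  0.25 ]), np.float64(-0.67))
[255. 180.]
[255. 168.]
[([0.564, -0.121, 0.063], 0.9)]
```

View pics/w2.png

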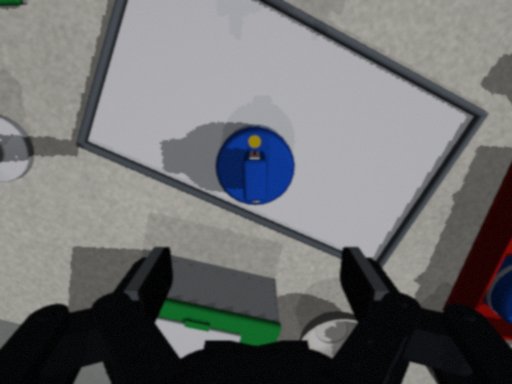

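Float 2 is centred at (255,165) and its grip is aligned. I grip it and test it.

Request:
move_arm(
  targets=[
    [[0,0,50],[0,0,0],-1],
    [[0,0,105],[0,0,0],-1],
    [[0,-1,150],[0,0,0],-1],
    [[0,-1,182],[0,0,0],-1],
    [[0,-1,182],[0,0,0],-1],
  ],
  squeeze=50,
)

```text
clock: 34.45
tcp_pos: [0.557, -0.1159, 0.0654]
orientation: [-0.002, -0.161, 0.987, 0.002]
wrist_force: [-0.9, -0.6, 0.7]
finger_gap: 0.0852
grip_force: 0.0
```

Request:
move_arm(
  targets=[
    [[0,0,0],[0,0,0],0.2],
    [[0,0,0],[0,0,0],1],
    [[0,0,0],[0,0,0],1],
    [[0,0,0],[0,0,0],1],
    [[0,0,0],[0,0,0],1],
  ],
  squeeze=50,
)

```text
clock: 35.08
tcp_pos: [0.5601, -0.1188, 0.0691]
orientation: [0.001, -0.16, 0.987, -0.0]
wrist_force: [0.4, -1.2, 5.4]
finger_gap: 0.0235
grip_force: 53.7
```

Request:
move_arm(
  targets=[
    [[0,0,-6],[0,0,0],1],
    [[0,0,-25],[0,0,0],1],
    [[0,0,-60],[0,0,0],1],
    [[0,0,-90],[0,0,0],1],
    [[0,0,-100],[0,0,0],1],
  ],
)

```text
clock: 35.7
tcp_pos: [0.5594, -0.1183, 0.1691]
orientation: [0.001, -0.16, 0.987, 0.0]
wrist_force: [0.3, -0.2, -4.4]
finger_gap: 0.0233
grip_force: 52.3
```

Request:
move_arm(
  targets=[
    [[0,0,0],[0.5,0,0],1],
    [[0,0,0],[1,0,0],1],
    [[0,0,0],[1,0,0],1],
    [[0,0,0],[1,0,0],1],
    [[0,0,0],[1,0,0],1],
  ],
)

```text
clock: 36.33
tcp_pos: [0.5592, -0.1188, 0.1675]
orientation: [0.014, -0.159, 0.983, -0.085]
wrist_force: [0.8, 0.2, -5.1]
finger_gap: 0.0236
grip_force: 52.4
```

```bash
python3 -c "
from h import *;ft(9)"
```

```text
F tool [0.25 0.97 3.91] Mworld [0.2988 0.0991 0.0119] Mtool [-0.3179  0.0014 -0.0074] sd [0.0169 0.0258 0.0203] tilt 9.9 z [ 0.559 -0.118  0.168] gap 0.0233 t 36.775
```

Request:
move_arm(
  targets=[
    [[0,0,0],[0.8,0,0],1],
    [[0,0,0],[1.6,0,0],1],
    [[0,0,0],[2,0,0],1],
    [[0,0,0],[2,0,0],1],
    [[0,0,0],[2,0,0],1],
  ],
)

```text
clock: 37.4
tcp_pos: [0.5595, -0.1183, 0.1683]
orientation: [0.042, -0.155, 0.954, -0.254]
wrist_force: [0.8, -0.0, -4.0]
finger_gap: 0.0235
grip_force: 52.5
```

```bash
python3 -c "
from h import *;ft(8)"
```

```text
F tool [0.06 2.11 3.62] Mworld [ 0.8843  0.295  -0.0156] Mtool [-0.9238  0.0011  0.0203] sd [0.033  0.0213 0.0331] tilt 29.9 z [ 0.559 -0.119  0.168] gap 0.0235 t 37.8
```

Request:
move_arm(
  targets=[
    [[0,0,0],[-1,0,0],1],
    [[0,0,0],[-2,0,0],1],
    [[0,0,0],[-3,0,0],1],
    [[0,0,0],[-3.6,0,0],1],
    [[0,0,0],[-4,0,0],1],
  ],
)

```text
clock: 38.42
tcp_pos: [0.5598, -0.1202, 0.1679]
orientation: [-0.014, -0.159, 0.983, 0.087]
wrist_force: [-0.6, 0.2, -4.4]
finger_gap: 0.0236
grip_force: 52.5
```

Request:
move_arm(
  targets=[
    [[0,0,0],[0,0,0],1],
    [[0,0,0],[0,0,0],1],
    [[0,0,0],[0,0,0],1],
  ],
)

```text
clock: 38.8
tcp_pos: [0.5591, -0.1177, 0.1683]
orientation: [-0.013, -0.16, 0.983, 0.086]
wrist_force: [-1.1, -0.1, -2.9]
finger_gap: 0.0238
grip_force: 52.4
```

```bash
python3 -c "
from h import *;ft(9)"
```

```text
F tool [ 0.01 -0.65  3.84] Mworld [-0.3085 -0.108   0.0023] Mtool [ 0.3132 -0.0004 -0.0039] sd [0.0297 0.0381 0.0252] tilt 10.0 z [ 0.559 -0.118  0.168] gap 0.0231 t 39.25
```

Request:
move_arm(
  targets=[
    [[0,0,0],[0.7,0,0],1],
    [[0,0,0],[0.7,0,0],1],
    [[0,0,0],[0.7,0,0],1],
    [[0,0,0],[0.7,0,0],1],
    [[0,0,0],[0.7,0,0],1],
  ],
)

```text
clock: 39.88
tcp_pos: [0.5592, -0.1188, 0.1677]
orientation: [-0.004, -0.16, 0.987, 0.027]
wrist_force: [0.3, -0.5, -4.0]
finger_gap: 0.0232
grip_force: 52.6
```

```bash
python3 -c "
from h import *;ft(9)
print(go(.559,-.119,.1695,18.6))"
```

```text
F tool [-0.12 -0.49  3.87] Mworld [-0.0953 -0.0358 -0.0084] Mtool [ 0.1111 -0.0023  0.0089] sd [0.0273 0.0253 0.024 ] tilt 3.1 z [ 0.559 -0.118  0.168] gap 0.0235 t 40.325
(array([ 0., -1., -2.]), array([ 0.31,  0.  , -0.02]), array([ 0.559, -0.118,  0.168]), np.float64(-0.69))
```

Float 2 is linear: 1.8 to 1.9 N·m per sin θ at 3°, 10° and 30°, with no step. It is sound, while floats 1 and 3 both show the step. I set float 2 back where it stood.

Request:
move_arm(
  targets=[
    [[0,0,5],[0.15,0,0],1],
    [[0,0,25],[0.31,0,0],1],
    [[0,0,60],[0.31,0,0],1],
    [[0,0,84],[0.31,0,0],1],
    [[0,0,92],[0.31,0,0],1],
  ],
)

```text
clock: 40.95
tcp_pos: [0.5561, -0.1127, 0.0743]
orientation: [-0.001, -0.16, 0.987, 0.0]
wrist_force: [-2.1, -0.2, -3.4]
finger_gap: 0.0234
grip_force: 52.6
```

Request:
move_arm(
  targets=[
    [[0,0,2],[0,0,0],1],
    [[0,0,4],[0,0,0],1],
    [[0,0,5.5],[0,0,0],1],
    [[0,0,5.5],[0,0,0],1],
  ],
)

```text
clock: 41.45
tcp_pos: [0.5579, -0.1138, 0.071]
orientation: [0.001, -0.16, 0.987, -0.001]
wrist_force: [0.2, 0.1, -3.8]
finger_gap: 0.0237
grip_force: 52.6
```

Request:
move_arm(
  targets=[
    [[0,0,0.7],[0,0,0],1],
    [[0,0,1.4],[0,0,0],1],
    [[0,0,2],[0,0,0],1],
    [[0,0,2],[0,0,0],1],
  ],
)

```text
clock: 41.95
tcp_pos: [0.5578, -0.1137, 0.0691]
orientation: [0.001, -0.16, 0.987, -0.001]
wrist_force: [-2.1, -0.3, 1.9]
finger_gap: 0.0234
grip_force: 53.3
```

Request:
move_arm(
  targets=[
    [[0,0,0],[0,0,0],0.2],
    [[0,0,0],[0,0,0],-0.2],
    [[0,0,0],[0,0,0],-0.6],
    [[0,0,0],[0,0,0],-1],
    [[0,0,0],[0,0,0],-1],
  ],
)

```text
clock: 42.58
tcp_pos: [0.5577, -0.1136, 0.0686]
orientation: [0.0, -0.16, 0.987, -0.0]
wrist_force: [-0.3, 1.0, -0.5]
finger_gap: 0.0855
grip_force: 0.0
```

Request:
move_arm(
  targets=[
    [[0,0,-20],[0,0,0],-1],
    [[0,0,-60],[0,0,0],-1],
    [[0,0,-110],[0,0,0],-1],
    [[0,0,-160],[0,0,0],-1],
    [[0,0,-180],[0,0,0],-1],
  ],
)

```text
clock: 43.2
tcp_pos: [0.5587, -0.1139, 0.2523]
orientation: [0.003, -0.16, 0.987, -0.002]
wrist_force: [0.1, -0.6, -0.0]
finger_gap: 0.0853
grip_force: 0.0
```

Request:
move_arm(
  targets=[
    [[0,0,0],[0,0,0],-1],
    [[0,0,0],[0,0,0],-1],
  ],
)

```text
clock: 43.45
tcp_pos: [0.5569, -0.1133, 0.2472]
orientation: [-0.0, -0.16, 0.987, 0.0]
wrist_force: [-1.0, -0.2, -1.1]
finger_gap: 0.0852
grip_force: 0.0
```

```bash
python3 - <<'E'
from h import *
p=env.read_camera("scene")
c=cv2.resize(p["pixels"][120:280,150:390],None,fx=3,fy=3)
cv2.imwrite("pics/end.png",c[:,:,::-1])
E
```

```text
(no output)
```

View pics/end.png

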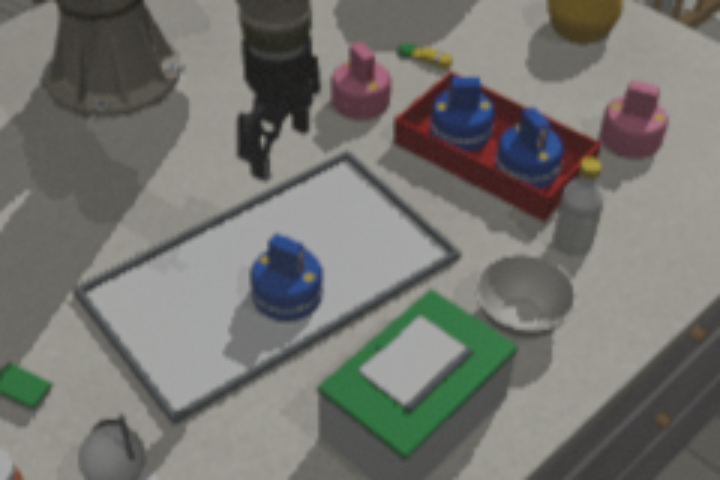

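Two floats stand upright in the red box at (462,112) and (530,148), the sound one stands in the tray at (286,280), and the gripper is clear.

```bash
python3 -c "
from workcell import env
print(env.hand_in())"
```

```text
the job is handed in; nothing more can be done
None
```

I found two rattling floats and set both upright in the red box; the sound one stands upright in the changing tray, and the job was handed in at about 43.5 s (no verdict was returned).

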